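# Set the badge punch to its slot die and punch

## Robot

A 6-joint arm with a two-finger parallel gripper is mounted at the origin on the work surface. World frame = base frame: x ahead of the robot, y to its left, z up, the work surface at z = 0. Lengths are in mm, angles in rad, forces in N, time in s.
With the tool pointing down it reaches from about 300 to 1000 mm from the base axis. Payload 5.1 kg.
Tool frame: the origin (TCP) lies midway between the tips of the shut fingers; the grasp point (between the pads) lies 19 mm behind it (bot.hold_point_z is the distance from the TCP to the grasp point, in mm); z points along the fingers, y is the line along which they close (so a half turn about z gives the same grasp; the last joint's range is limited). The gripper opens to 95 mm and grips with 3 to 60 N. Pads are 20 mm wide; open, the fingers measure 119 mm over their backs; the gripper's body (75 mm by 180 mm) begins 59 mm behind the grasp point.
Start: joints at [-1.302, 0.124, 1.65, -0, 1.367, -0.083], TCP at [223.95, -610.189, 214.656] pointing down, gripper open.
Joint ranges: [-2.61, 2.61], [-1.02, 2.33], [0.03, 2.71], [-1.35, 4.49], [0.32, 2.68], [-2.91, 2.91]. Speed limits (rad/s): [2.57, 2.57, 3.14, 3.14, 3.14, 3.14].

## Interface

Orientations are given as a unit quaternion [w, x, y, z].
In Python, from bench import bot, eyes gives the robot as it stands. The module is installed in compiled form; this text tells all that it offers.
- The arm moves only by the shell command python3 -m handwheel 'ROWS' [FORCE]. ROWS is text: rows parted by semicolons, each of 7 numbers parted by spaces: the shift along the tool's x, y, z in m, then the turn, a rotation vector about the tool's x, y, z in degrees, then the opening, from 0 (shut) to 1 (fully open). In form: tx ty tz wx wy wz gripper; .... A call has 1 to 10 rows; each row shifts and turns the commanded pose from where the row before left it, along the tool's axes as they then stand; what a row does not reach is not made up. A row lasts 1/8 s, in which the tool goes at most 62.5 mm and 10.7 degrees, less where a joint would pass 70% of its speed; a pose out of reach is approached as far as the arm can. A call with a gripper value outside its range is refused whole. The fingers move at their own pace and stop on an object; FORCE is the grip in N (left out, the last holds). Time passes only in rows, so rows that do not move let the fingers close. It gives the time, the measured TCP pose, the force, the opening and the grip force at its end, in the units of the state.
- bot.get_state(): the state, without advancing time (a new reading comes with each control period).
- eyes.read_camera(name): name is "scene" or "top" or "wrist"; returns a dict with "frame" (480x640x3 uint8, blue, green, red), "mtx" (3x3 intrinsics, pixels), "R" (3x3) and "t" (3): a world point X has camera coordinates R X + t. Camera axes: x right, y down, z forward; pixel columns grow to the right and rows downward; lengths in mm; the calibration is good to about 2 mm. A picture is of the moment at which its call begins. There is no depth.
- bot.finish_job(): hands the job in; it is judged then, once.
Trained networks look in a picture, given as the dict that the camera call returned (one of the last four; its "shot" number tells which), for a name from the list of things; names that differ only in an ending like _2 or _b are one class to them, and where a whole thing is asked for, a point or a joint stands for the part that bears it (a point fixed in the world has none). Each returns a list of dicts, best first, with "p" (0 to 1); they miss things now and then, are a little off and sometimes report something else, mostly with a low value. They report only what shows in the picture. A call takes as long as a camera call.
- eyes.regions_of(picture, query): "region" (480x640 bool, what is visible of it) and "position" ([column, row] in pixels, amid what is visible of it).
- eyes.spot_point(picture, query): "position" ([column, row] in pixels: a listed point, or the origin of a listed thing).
The state is a dict: "t": time; "q": joint angles; "dq": joint speeds; "tau": joint torques, N m; "eef_pos": TCP position; "orientation": TCP orientation; "contact_force": force on the tool from outside, world axes, zero at the start; "ft_torque": the same for the moment, N m; "finger_gap": finger opening in mm; "grip_force": force on a finger pad.
Only numpy, scipy, OpenCV 4.12 (cv2) and the standard library are available. Lean on these libraries where they do the work, as an engineer would, in place of code of your own. Each camera call takes 0.05 s, during which the arm holds its last target. There are 200 camera calls.

## Task

On the desk stands a badge punch with a flat die wheel. By pressing lightly on the wheel's bare front half and dragging it round, bring its long-slot mark to the middle of the window in the cover and take your hand off the wheel. Then push the black plunger on the punch head all the way down and let it come up, with the slot still in the middle of the window; be gentle with the wheel (press it with no more than about 12 N), never work the plunger on a wrong mark, and leave the other things on the desk where they are.

Things in the scene. Friction and masses are not known exactly. Their poses are not given: they have to be found in the camera images.
- punch: Grey badge punch, fixed to the desk: base x -110 to 110, y -110 to 210 mm in its frame, 34 mm high. Origin on the desk under the wheel's axle, z up. A cover (top 70 mm high) hides the wheel from x = 14 to 110 mm except in its window; the half towards -x is bare. Punch head: a block 64 mm high, x -60 to 90, y 122 to 204 mm.
- wheel: Plain aluminium die wheel, a nearly level disc of 172 mm diameter, 12 mm thick. Origin on its axle, in its smooth upper face, about 58 mm above the desk. Turns endlessly either way and stays where it is left. Six flat dark marks (not felt by a finger) every 60 degrees at 55 mm radius; counter-clockwise from above: long slot, disc, square, cross, two dots, three dots.
- bare_half (a point): Where to put a finger: a fixed point of the punch over the bare half of the wheel, 55 mm from the axle in the punch's -x direction, 58 mm above the desk. Turning takes some 3.5 N along the face here; a finger pressing with less than 7 N or so slips. The bent wheel runs out of true (as it turns its face rises and falls here by up to 3.5 mm either way) and is sprung: it yields 1 mm per 12 N.
- slot_mark (a point): The middle of the long-slot mark on the wheel's upper face, 55 mm from the axle: a bar 28 mm long (across the radius) and 9 mm wide with round ends. May be under the cover at the start.
- window (a point): The middle of the window, at the level of the cover's top (70 mm above the desk), 55 mm from the wheel's axle in the punch's +x direction, 12 mm above the wheel.
- plunger_top (a point): The middle of the top of the plunger, a black round push knob of 40 mm diameter on the punch head, at x = 20, y = 163 mm in the punch's frame.
- plunger (a joint): How far the plunger is pressed, in m: 0 up, 0.010 fully down. Its spring needs about 10 N for fully down and brings it up again.
- stapler: Stapler, 130 x 34 x 39 mm, lying along its x, 39 mm high. Loose; origin under its centre. Not to be disturbed.
- tape_roll: Roll of clear tape lying flat, 80 mm across, 24 mm high. Loose; origin under its centre. Not to be disturbed.
- note_block: Block of note paper, 76 x 76 x 30 mm. Loose; origin under its centre. Not to be disturbed.
- mug: White mug, 82 mm across, 95 mm high, handle towards its +y. Loose; origin under its centre. Not to be disturbed.
- glue_jar: Closed white jar, 72 mm across, 110 mm high. Loose; origin under its centre. Not to be disturbed.
- calculator: Desk calculator, 150 x 95 x 18 mm. Loose; origin under its centre. Not to be disturbed.
- chip_tray: Shallow black tray, 70 x 100 x 22 mm, in front of the punch. Loose; origin under its centre. Not to be disturbed.

How it is judged (in metres and radians):
On the way, in this order (a step that is already met when the one before it is completed fails the run):
1. the slot mark is in the middle of the window (within 5 mm), the wheel let go and still, the plunger not yet pressed (horizontal distance between slot_mark and window below 0.005 m and contact force between wheel and anything else below 0.2 N and angular speed of wheel below 0.05 rad/s and value of joint plunger below 0.002 m), for 0.3 s.
2. the plunger is pressed down (by at least 8.5 mm) with the slot mark in the window (horizontal distance between slot_mark and window below 0.005 m and value of joint plunger above 0.0085 m), for 0.1 s.
At the end, for the whole second after the job is handed in: The slot mark is within 5 mm of the window's middle (seen from above), the wheel is at rest, and the plunger has been pressed and is up again (within 2 mm) (horizontal distance between slot_mark and window below 0.005 m and value of joint plunger below 0.002 m and angular speed of wheel below 0.05 rad/s); the robot touches nothing.
It fails at once if the wheel is pressed with more than 16 N (contact force between wheel and anything else above 16 N).
It fails at once if the plunger is pressed more than 4 mm while the slot mark is off the window's middle (value of joint plunger above 0.004 m and not (horizontal distance between slot_mark and window below 0.005 m)).
It fails at once if another thing on the desk is moved by more than 20 mm (distance of any of stapler, tape_roll, note_block, mug, glue_jar, calculator, chip_tray from where it was at the start of the episode above 0.02 m).
It also fails if it takes over 72 s, if anything falls off the work surface, if the arm or the gripper's body presses on something with over 40 N, if the wrist force passes 120 N, or if a joint passes its speed limit or range.

## Working session

There is one attempt and no reset: what is moved stays moved. The work goes in short steps, Python scripts to look and compute and a shell command to move; the robot and the scene stay as the last step left them, time stands still between calls to the robot, and variables do not carry over. Pictures are saved under pics/ and viewed, at most 10 in all, crops included, and the job is handed in when it is done.

```bash
mkdir -p pics; cat > h.py <<'E'
import numpy as np, cv2
from bench import bot, eyes
def ray(p,uv,z):
    d=p["R"].T@np.linalg.inv(p["mtx"])@np.array([uv[0],uv[1],1.]); c=-p["R"].T@p["t"]
    return c+d*(z-c[2])/d[2]
def proj(p,X):
    x=p["mtx"]@(p["R"]@np.array(X,float)+p["t"]); return x[:2]/x[2]
E
python3 - <<'E'
from h import *
np.set_printoptions(precision=1,suppress=True)
Z=dict(wheel=58,bare_half=58,slot_mark=58,window=70,plunger_top=70,punch=0)
for c in("top","scene"):
    p=eyes.read_camera(c); cv2.imwrite(f"pics/{c}.png",p["frame"])
    print(c,-p["R"].T@p["t"])
    for n in Z:
        for r in eyes.spot_point(p,n)[:2]: print(n,round(r["p"],2),np.array(r["position"]),ray(p,r["position"],Z[n]))
s=bot.get_state();print(s["eef_pos"],s["orientation"],s["contact_force"],s["finger_gap"],s["t"])
E
```

```text
top [ 310.   -24.8 1445.9]
wheel 0.55 [368.2 221.6] [ 552.9 -138.    58. ]
bare_half 0.72 [364.7 245.8] [ 488.6 -128.7   58. ]
slot_mark 0.67 [358.4 240.3] [ 503.  -112.3   58. ]
window 0.64 [374.6 199.3] [ 610.3 -153.9   70. ]
window 0.48 [495.7 308.8] [ 328.6 -461.2   70. ]
plunger_top 0.69 [494.7 307.5] [ 331.9 -458.7   70. ]
punch 0.91 [365.  226.9] [ 548.3 -134.     0. ]
scene [1047.7 -486.1 1000.2]
wheel 0.9 [313.7 292.3] [ 555.  -125.7   58. ]
bare_half 0.57 [303.5 277. ] [ 503.5 -118.3   58. ]
slot_mark 0.92 [303.7 275.5] [ 500.1 -115.2   58. ]
slot_mark 0.22 [140.6 324.9] [ 380.8 -493.    58. ]
window 0.66 [318.9 307.3] [ 602.  -145.9   70. ]
plunger_top 0.54 [372.3 268.6] [595.6  27.7  70. ]
punch 0.88 [312.9 307.3] [ 559.1 -132.2    0. ]
[ 223.9 -610.2  214.7] [0.  1.  0.2 0. ] [ 0.4 -0.5 -0. ] 94.94351024282363 0.7
```

View pics/top.png

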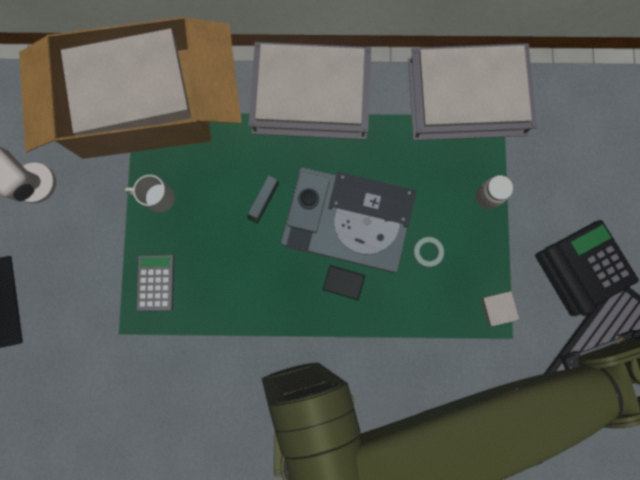

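View pics/scene.png

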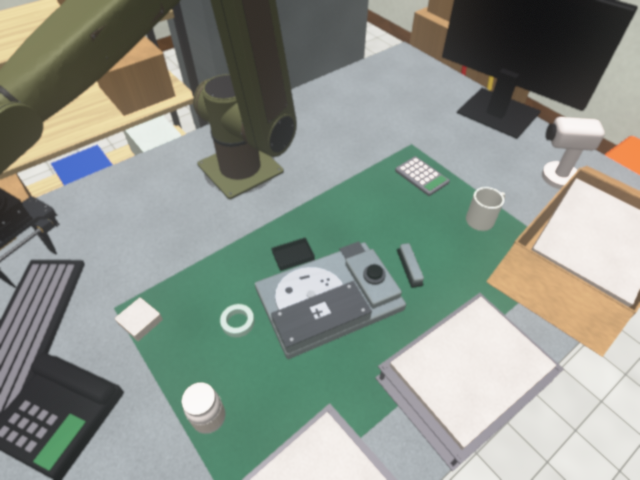

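```bash
cat >> h.py <<'E'
from scipy.spatial.transform import Rotation as Rn
np.set_printoptions(precision=4,suppress=True)
def st():
    s=bot.get_state(); q=np.array(s["orientation"]); return s,Rn.from_quat(q[[1,2,3,0]])
def rel(X):
    s,R=st(); return R.inv().apply(np.array(X)-s["eef_pos"])/1000
E
python3 - <<'E'
from h import *
s,R=st();print(R.as_matrix());print(rel([470,-120,330]))
p=eyes.read_camera("wrist");print(-p["R"].T@p["t"],p["R"],p["mtx"])
f=cv2.imread("pics/top.png")[150:290,270:430];cv2.imwrite("pics/topc.png",cv2.resize(f,None,fx=4.5,fy=4.2,interpolation=cv2.INTER_CUBIC))
E
```

```text
[[ 0.9388  0.3446  0.    ]
 [ 0.3446 -0.9388 -0.    ]
 [ 0.      0.     -1.    ]]
[ 0.3999 -0.3754 -0.1153]
[ 288.8394 -586.0796  383.9053] [[ 0.3447 -0.9387  0.001 ]
 [-0.9096 -0.3337  0.2476]
 [-0.2321 -0.0862 -0.9689]] [[398.3296   0.     324.9616]
 [  0.     398.3296 238.6831]
 [  0.       0.       1.    ]]
```

```bash
python3 -m handwheel '0.035 -0.0325 -0.025 0 0 0 0;0.035 -0.0325 -0.025 0 0 0 0;0.04 -0.0375 -0.025 0 0 0 0;0.04 -0.0375 -0.02 0 0 0 0;0.04 -0.0375 -0.02 0 0 0 0;0.04 -0.0375 0 0 0 0 0;0.04 -0.0375 0 0 0 0 0;0.04 -0.0375 0 0 0 0 0;0.04 -0.0375 0 0 0 0 0;0.04 -0.0375 0 0 0 0 0' 40
python3 -m handwheel '0.025 -0.01 0 0 0 0 0;0.025 -0.01 0 0 0 0 0;0 0 0 0 0 0 0;0 0 0 0 0 0 0'
python3 - <<'E'
from h import *
s,R=st();print(s["eef_pos"],s["contact_force"],s["q"])
Z=dict(wheel=58,bare_half=58,slot_mark=58,window=70,plunger_top=80,punch=0)
p=eyes.read_camera("wrist"); cv2.imwrite("pics/w1.png",p["frame"])
for n in Z:
    for r in eyes.spot_point(p,n)[:2]: print(n,round(r["p"],2),np.array(r["position"]),ray(p,r["position"],Z[n]))
E
```

```text
t: 2.0
eef_pos: [464.8, -131.5, 330.0]
orientation: [0.0, 0.985, 0.175, 0.0]
contact_force: [-0.0, -0.4, 0.1]
finger_gap: 2.4
grip_force: 0.0
t: 2.5
eef_pos: [504.0, -97.5, 329.6]
orientation: [0.0, 0.985, 0.175, -0.0]
contact_force: [-0.5, -0.4, 0.1]
finger_gap: 0.2
grip_force: 0.0
[503.9818 -97.4932 329.615 ] [-0.5449 -0.3994  0.0557] [-0.2955 -0.2286  1.7988 -0.0004  1.5717  0.9237]
wheel 0.63 [369.7 175.8] [ 546.9844 -134.2258   58.    ]
bare_half 0.73 [343.4 214.5] [ 496.6571 -122.4618   58.    ]
slot_mark 0.97 [335.  205.3] [ 503.198  -109.9247   58.    ]
window 0.95 [402.9 124.4] [ 608.4894 -145.2668   70.    ]
plunger_top 0.55 [249.8  60.8] [611.0881  19.635   80.    ]
punch 0.96 [365.4 166.8] [ 552.5187 -133.1584    0.    ]
punch 0.51 [534.7 398.2] [ 330.5404 -483.43      0.    ]
```

View pics/w1.png

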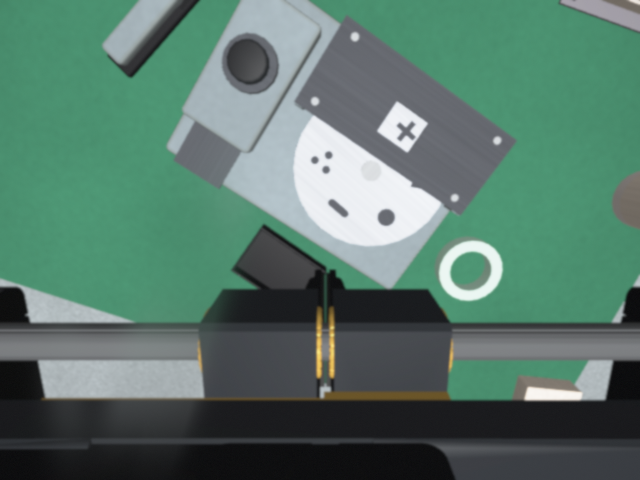

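```bash
cat > fit.py <<'E'
from h import *
from scipy.optimize import least_squares
def fit(p,obs):
    def f(v):
        c,s=np.cos(v[2]),np.sin(v[2])
        return np.concatenate([proj(p,[v[0]+c*x-s*y,v[1]+s*x+c*y,z])-uv for (x,y,z),uv in obs])
    r=least_squares(f,[550,-135,-0.25],loss="soft_l1"); return r.x,r.fun.reshape(-1,2)
E
python3 - <<'E'
from fit import *
p=eyes.read_camera("wrist"); g=cv2.cvtColor(p["frame"],cv2.COLOR_BGR2GRAY)
b=(g<150).astype(np.uint8)
def blob(m,x0,x1,y0,y1):
    n,l,s,c=cv2.connectedComponentsWithStats(m[y0:y1,x0:x1],connectivity=4)
    return [(s[i,4],c[i]+[x0,y0]) for i in range(1,n) if 15<s[i,4]<900]
print("slot",blob(b,318,360,190,226)); print("disc",blob(b,374,400,205,230))
w=(g>150).astype(np.uint8)
cs,_=cv2.findContours(w[98:160,372:436],cv2.RETR_EXTERNAL,cv2.CHAIN_APPROX_NONE)
for c in cs:
    if cv2.contourArea(c)>300: r=cv2.minAreaRect(c);print(np.array(r[0])+[372,98],r[1:]); win=np.array(r[0])+[372,98]
obs=[((0,0,58),(371,171)),((55,0,70),win),((-110,-110,34),(388,289)),((-110,210,34),(168,148))]
v,e=fit(p,obs);print(v,e)
sl=ray(p,blob(b,318,360,190,226)[0][1],58);d=sl[:2]-v[:2];print("slot",sl,np.hypot(*d),np.degrees(np.arctan2(d[1],d[0])-v[2]))
di=ray(p,blob(b,374,400,205,230)[0][1],58);d=di[:2]-v[:2];print("disc",di,np.hypot(*d),np.degrees(np.arctan2(d[1],d[0])-v[2]))
E
```

```text
slot [(np.int32(134), array([337.6343, 207.806 ]))]
disc [(np.int32(197), array([385.5178, 217.1168]))]
[401.5403 126.7282] ((39.07736587524414, 37.1112060546875), 34.99202346801758)
[ 552.8148 -133.0531   -0.2321] [[-0.4881 -0.4282]
 [ 0.7097  0.0339]
 [ 1.9386  3.4671]
 [-6.5028 -0.2991]]
slot [ 501.8055 -113.7406   58.    ] 54.54286270837718 172.55964843404072
disc [ 510.4147 -168.1629   58.    ] 55.049585708544214 -127.0765647503112
```

```bash
python3 - <<'E'
from h import *
print(rel([505,-160.3,75]))
E
cat > lt <<'E'
#!/usr/bin/env python3
# exit 0 if the vertical tool force is below the argument
import sys
from bench import bot
s=bot.get_state(); f=s["contact_force"]
print("  F",[round(float(x),1) for x in f],"z",round(float(s["eef_pos"][2]),2))
sys.exit(0 if abs(f[2])<float(sys.argv[1]) else 1)
E
chmod +x lt; ./lt 6
```

```text
[-0.0208  0.0592  0.2548]
  F [1.0, 0.9, -0.4] z 329.75
```

```bash
python3 -m handwheel '-0.005 0.0148 0.045 0 0 -1.8 0;-0.005 0.0148 0.045 0 0 -1.8 0;-0.0054 0.0148 0.045 0 0 -1.8 0;-0.0054 0.0148 0.045 0 0 -1.9 0;0 0 0.04 0 0 0 0;0 0 0.025 0 0 0 0;0 0 0.0098 0 0 0 0;0 0 0 0 0 0 0;0 0 0 0 0 0 0'
python3 - <<'E'
from h import *
print(rel([505,-160.3,75]))
E
```

```text
t: 4.03
eef_pos: [509.3, -160.2, 76.5]
orientation: [0.001, 0.971, 0.237, 0.001]
contact_force: [0.3, -0.0, 0.6]
finger_gap: 0.5
grip_force: 0.0
[-0.0038 -0.0019  0.0015]
```

```bash
python3 -m handwheel '-0.0038 -0.0019 0.004 0 0 0 0;0 0 0.004 0 0 0 0;0 0 0.003 0 0 0 0;0 0 0.001 0 0 0 0;0 0 0 0 0 0 0;0 0 0 0 0 0 0' | grep eef; ./lt 4 && python3 -m handwheel '0 0 0.001 0 0 0 0;0 0 0 0 0 0 0'|grep eef; ./lt 3 && python3 -m handwheel '0 0 0.001 0 0 0 0;0 0 0 0 0 0 0'|grep eef; ./lt 3 && python3 -m handwheel '0 0 0.0007 0 0 0 0;0 0 0 0 0 0 0'|grep eef; ./lt 3 && python3 -m handwheel '0 0 0.0005 0 0 0 0;0 0 0 0 0 0 0'|grep eef; ./lt 3 && python3 -m handwheel '0 0 0.0005 0 0 0 0;0 0 0 0 0 0 0'|grep eef; ./lt 3
```

```text
eef_pos: [504.1, -159.9, 63.0]
  F [0.5, -0.3, -0.1] z 62.96
eef_pos: [503.9, -159.8, 61.8]
  F [0.6, 0.2, 0.2] z 61.8
eef_pos: [503.8, -159.8, 60.7]
  F [0.2, 0.4, 0.2] z 60.73
eef_pos: [503.9, -159.8, 60.1]
  F [-0.2, 0.3, 0.8] z 60.08
eef_pos: [503.9, -159.8, 59.6]
  F [-0.9, 0.7, -0.3] z 59.59
eef_pos: [503.9, -159.8, 59.1]
  F [0.7, -0.0, -0.3] z 59.12
```

```bash
./lt 3 && python3 -m handwheel '0 0 0.0005 0 0 0 0;0 0 0 0 0 0 0'|grep eef; ./lt 3 && python3 -m handwheel '0 0 0.0005 0 0 0 0;0 0 0 0 0 0 0'|grep eef; ./lt 3 && python3 -m handwheel '0 0 0.0005 0 0 0 0;0 0 0 0 0 0 0'|grep eef; ./lt 3 && python3 -m handwheel '0 0 0.0005 0 0 0 0;0 0 0 0 0 0 0'|grep eef; ./lt 3 && python3 -m handwheel '0 0 0.0005 0 0 0 0;0 0 0 0 0 0 0'|grep eef; ./lt 3 && python3 -m handwheel '0 0 0.0005 0 0 0 0;0 0 0 0 0 0 0'|grep eef; ./lt 3 && python3 -m handwheel '0 0 0.0005 0 0 0 0;0 0 0 0 0 0 0'|grep eef; ./lt 3 && python3 -m handwheel '0 0 0.0005 0 0 0 0;0 0 0 0 0 0 0'|grep eef; ./lt 3
```

```text
F [0.7, -0.0, -0.3] z 59.12
eef_pos: [503.9, -159.8, 58.6]
  F [-0.8, -0.4, -0.6] z 58.58
eef_pos: [504.0, -159.9, 58.3]
  F [0.4, -0.6, 0.8] z 58.3
eef_pos: [504.0, -159.9, 58.0]
  F [-1.4, -0.2, 2.3] z 57.97
eef_pos: [504.1, -159.9, 57.5]
  F [-2.0, 0.8, 4.3] z 57.54
  F [-2.0, 0.8, 4.3] z 57.54
  F [-2.0, 0.8, 4.3] z 57.54
  F [-2.0, 0.8, 4.3] z 57.54
  F [-2.0, 0.8, 4.3] z 57.54
```

```bash
python3 -m handwheel '0 0 0.0004 0 0 0 0;0 0 0 0 0 0 0'|grep eef; ./lt 8.5 && python3 -m handwheel '0 0 0.0002 0 0 0 0;0 0 0 0 0 0 0'|grep eef; ./lt 8.5; ./lt 11.5 && python3 -m handwheel '0 -0.0041 0 0 0 4.3 0;0 -0.0041 0 0 0 4.3 0'|grep eef;./lt 8.5
```

```text
eef_pos: [504.1, -159.9, 57.3]
  F [-2.0, 0.3, 5.1] z 57.27
eef_pos: [504.1, -159.9, 57.2]
  F [-2.9, 1.6, 7.1] z 57.18
  F [-2.9, 1.6, 7.1] z 57.18
eef_pos: [501.7, -153.3, 57.5]
  F [0.6, -2.7, 4.1] z 57.46
```

```bash
python3 -m handwheel '0 0 0.0004 0 0 0 0;0 0 0 0 0 0 0'|grep eef; ./lt 8.5;./lt 8.5 && python3 -m handwheel '0 0 0.0003 0 0 0 0;0 0 0 0 0 0 0'|grep eef; ./lt 8.5; ./lt 11.5 && python3 -m handwheel '0 -0.0041 0 0 0 4.3 0;0 -0.0041 0 0 0 4.3 0'|grep -E "eef|ori";./lt 8.5
python3 - <<'E'
from h import *
p=eyes.read_camera("wrist"); cv2.imwrite("pics/w2.png",p["frame"])
E
```

```text
eef_pos: [501.5, -153.0, 57.0]
  F [0.1, -1.5, 5.0] z 57.04
  F [0.1, -1.5, 5.0] z 57.04
eef_pos: [501.5, -153.0, 56.8]
  F [0.6, -1.1, 5.7] z 56.85
  F [0.6, -1.1, 5.7] z 56.85
eef_pos: [499.2, -145.5, 56.7]
orientation: [0.001, 0.996, 0.089, 0.001]
  F [0.3, -1.9, 5.8] z 56.74
```

View pics/w2.png

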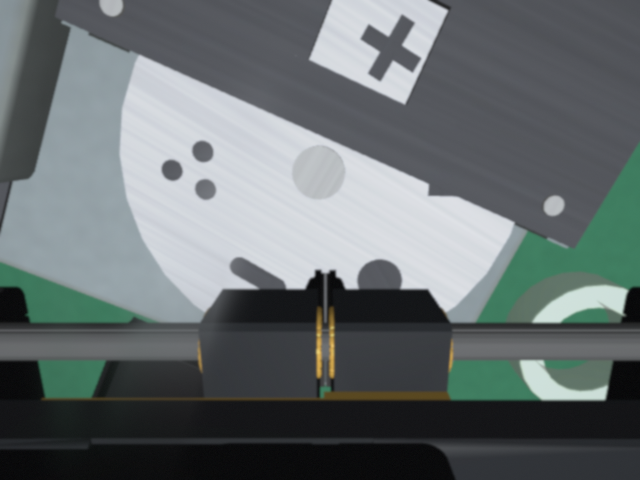

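```bash
cat > ang.py <<'E'
from h import *
import sys
C=np.array([552.8,-133.05]);YAW=-0.2321
def ang(p,uv,z=58):
    d=ray(p,uv,z)[:2]-C; return np.hypot(*d),np.degrees(np.arctan2(d[1],d[0])-YAW)%360
def allslots(p):
    "network reports of the slot, and dark blobs on the wheel with their radius/angle"
    for r in eyes.spot_point(p,"slot_mark")[:2]: print("net",round(r["p"],2),np.array(r["position"]),np.array(ang(p,r["position"])))
    g=cv2.cvtColor(p["frame"],cv2.COLOR_BGR2GRAY); b=(g<140).astype(np.uint8)
    n,l,s,c=cv2.connectedComponentsWithStats(b,connectivity=4)
    for i in range(1,n):
        r,a=ang(p,c[i])
        if 20<s[i,4]<2500 and 40<r<70: print("blob",s[i,4],s[i,2:4],c[i].round(1),round(r,1),round(a,1))
E
python3 - <<'E'
from ang import *
p=eyes.read_camera("wrist"); allslots(p); print(ang(p,(193,170)),ang(p,(318,172)))
s,R=st();d=s["eef_pos"][:2]-C;print("tip",np.hypot(*d),np.degrees(np.arctan2(d[1],d[0])-YAW)%360,R.as_euler("xyz",True),s["contact_force"])
E
```

```text
net 0.68 [260.2 280.3] [ 54.816  174.3874]
blob 1767 [59 65] [391.4  47.2] 55.5 353.0
blob 323 [20 21] [203.2 151. ] 48.6 103.3
blob 318 [20 20] [172.4 169.7] 61.2 112.6
blob 291 [19 19] [205.8 188.9] 48.4 121.8
(np.float64(52.634756469497034), np.float64(112.57960427129059)) (np.float64(0.5839748003775583), np.float64(120.12414892559303))
tip 55.121469079727284 206.06360206685113 [179.9011  -0.111   10.3896] [ 0.9077 -2.0333  5.449 ]
```

```bash
python3 -m handwheel '0 0 0.0005 0 0 0 0;0 0 0 0 0 0 0'|grep eef; ./lt 8.5 && python3 -m handwheel '0 0 0.0003 0 0 0 0;0 0 0 0 0 0 0'|grep eef; ./lt 8.5 && python3 -m handwheel '0 0 0.0002 0 0 0 0;0 0 0 0 0 0 0'|grep eef; ./lt 11.5 && python3 -m handwheel '0 -0.0041 0 0 0 4.3 0;0 -0.0041 0 0 0 4.3 0'|grep -E "eef|ori";./lt 8.5
python3 - <<'E'
from ang import *
p=eyes.read_camera("wrist"); allslots(p)
s,R=st();d=s["eef_pos"][:2]-C;print("tip",np.hypot(*d),np.degrees(np.arctan2(d[1],d[0])-YAW)%360,R.as_euler("xyz",True),s["contact_force"])
E
```

```text
eef_pos: [499.1, -145.3, 56.3]
  F [0.1, -1.6, 6.6] z 56.32
eef_pos: [499.1, -145.3, 56.2]
  F [-0.3, -1.6, 7.5] z 56.18
eef_pos: [499.1, -145.3, 56.1]
  F [-0.3, -2.2, 7.4] z 56.06
eef_pos: [498.1, -137.7, 56.1]
orientation: [0.001, 1.0, 0.014, 0.001]
  F [-0.2, -2.9, 6.1] z 56.06
net 0.71 [272.2 284. ] [ 53.3549 172.281 ]
blob 1822 [62 69] [372.6  38.1] 55.4 352.4
blob 316 [20 20] [200.8 167.8] 48.5 102.7
blob 310 [20 20] [173.5 190.5] 61.1 112.0
blob 275 [18 19] [208.5 204.7] 48.3 121.2
tip 54.97049648263616 197.81209033259796 [179.8766  -0.1349   1.7571] [ 0.5879 -2.587   6.5285]
```

```bash
python3 -m handwheel '0 0 0.0005 0 0 0 0;0 0 0 0 0 0 0'|grep eef; ./lt 9 && python3 -m handwheel '0 0 0.0003 0 0 0 0;0 0 0 0 0 0 0'|grep eef; ./lt 9 && python3 -m handwheel '0 0 0.0002 0 0 0 0;0 0 0 0 0 0 0'|grep eef;  ./lt 9 && python3 -m handwheel '0 0 0.0002 0 0 0 0;0 0 0 0 0 0 0'|grep eef; ./lt 11.5 && python3 -m handwheel '0 -0.0041 0 0 0 4.3 0;0 -0.0041 0 0 0 4.3 0'|grep -E "eef|ori";./lt 8.5
python3 - <<'E'
from ang import *
p=eyes.read_camera("wrist"); allslots(p)
s,R=st();d=s["eef_pos"][:2]-C;print("tip",np.hypot(*d),np.degrees(np.arctan2(d[1],d[0])-YAW)%360,R.as_euler("xyz",True),s["contact_force"])
E
```

```text
eef_pos: [498.0, -137.4, 55.7]
  F [-1.2, -2.5, 7.8] z 55.67
eef_pos: [498.1, -137.4, 55.5]
  F [-0.7, -1.6, 8.8] z 55.51
eef_pos: [498.1, -137.4, 55.4]
  F [-1.1, -2.8, 8.6] z 55.43
eef_pos: [498.1, -137.5, 55.3]
  F [-2.0, -2.0, 9.6] z 55.29
eef_pos: [498.0, -129.8, 55.3]
orientation: [0.001, 0.998, -0.06, 0.001]
  F [-3.5, -3.3, 10.1] z 55.32
net 0.71 [273.2 288.9] [ 54.8895 165.252 ]
blob 318 [21 20] [199.9 170.1] 48.4 95.1
blob 308 [19 20] [173.  193.1] 61.0 104.3
blob 281 [19 19] [208.3 206.9] 48.2 113.6
tip 54.84765525843354 189.5188692813638 [179.8713  -0.13    -6.8333] [-1.7688 -2.9279 10.0259]
```

```bash
./lt 11.5 && python3 -m handwheel '0 -0.0041 0 0 0 4.3 0;0 -0.0041 0 0 0 4.3 0;0 -0.0041 0 0 0 4.3 0'|grep -E "eef";./lt 11.5 && python3 -m handwheel '0 -0.0041 0 0 0 4.3 0;0 -0.0041 0 0 0 4.3 0;0 -0.0041 0 0 0 4.3 0'|grep eef; ./lt 8.5
python3 - <<'E'
from ang import *
p=eyes.read_camera("wrist"); allslots(p)
s,R=st();d=s["eef_pos"][:2]-C;print("tip",np.hypot(*d),np.degrees(np.arctan2(d[1],d[0])-YAW)%360,R.as_euler("xyz",True),s["contact_force"])
E
```

```text
F [-1.8, -2.9, 10.0] z 55.33
eef_pos: [500.2, -117.5, 55.2]
  F [-2.5, -3.0, 10.7] z 55.23
eef_pos: [505.0, -106.1, 55.2]
  F [-3.5, -3.3, 10.0] z 55.16
net 0.65 [273.3 286.5] [ 53.8196 138.9597]
blob 663 [28 31] [246.7  46. ] 55.2 9.7
blob 1983 [47 49] [451.7 154. ] 55.6 258.4
blob 288 [20 19] [208.6 206.1] 48.1 87.4
tip 54.87122461952326 163.52263486363623 [179.9476  -0.0932 -32.6333] [-3.3423 -2.16   11.2417]
```

```bash
./lt 11.8 && python3 -m handwheel '0 -0.0041 -0.0001 0 0 4.3 0;0 -0.0041 0 0 0 4.3 0;0 -0.0041 0 0 0 4.3 0'|grep -E "eef";./lt 11.5 && python3 -m handwheel '0 -0.0041 0 0 0 4.3 0;0 -0.0041 0 0 0 4.3 0;0 -0.0041 0 0 0 4.3 0'|grep eef; ./lt 11.5 && python3 -m handwheel '0 -0.0041 0 0 0 4.3 0;0 -0.0041 0 0 0 4.3 0;0 -0.0041 0 0 0 4.3 0'|grep eef; ./lt 8.5
python3 - <<'E'
from ang import *
p=eyes.read_camera("wrist"); allslots(p)
s,R=st();d=s["eef_pos"][:2]-C;print("tip",np.hypot(*d),np.degrees(np.arctan2(d[1],d[0])-YAW)%360,R.as_euler("xyz",True),s["contact_force"])
E
```

```text
F [-3.3, -2.2, 11.2] z 55.17
eef_pos: [512.2, -96.1, 55.1]
  F [-3.7, -1.2, 11.2] z 55.13
eef_pos: [521.5, -88.0, 55.1]
  F [-3.2, -2.1, 12.0] z 55.07
  F [-3.2, -2.1, 12.0] z 55.07
net 0.71 [275.1 284.6] [ 52.6161 113.7185]
net 0.44 [316.4 175.9] [  1.2981 120.4258]
blob 597 [26 29] [214.5  75.2] 54.9 1.3
blob 1961 [46 49] [451.8 153.8] 55.6 232.7
tip 54.85729353667693 137.7039565639192 [179.9845  -0.0481 -58.4405] [-2.3801 -1.3308 10.7374]
```

```bash
python3 -m handwheel '0 0 -0.005 0 0 0 0;0 0 -0.01 0 0 0 0;0 0.0095 -0.005 0 0 -10 0;0 0.0095 0 0 0 -10 0;0 0.0095 0 0 0 -10 0;0 0.0095 0 0 0 -10 0;0 0.0095 0 0 0 -10 0;0 0.0095 0 0 0 -10 0;0 0.0095 0 0 0 -10 0;0 0.0095 0 0 0 -10 0'|grep eef
python3 -m handwheel '0 0.0095 0 0 0 -10 0;0 0.0095 0 0 0 -10 0;0 0 0 0 0 0 0;0 0 0 0 0 0 0'|grep eef
python3 - <<'E'
from ang import *
s,R=st();d=s["eef_pos"][:2]-C;print("tip",np.hypot(*d),np.degrees(np.arctan2(d[1],d[0])-YAW)%360,R.as_euler("xyz",True),s["contact_force"],s["t"])
a=np.radians(240)+YAW;print(rel([C[0]+55*np.cos(a),C[1]+55*np.sin(a),64]))
allslots(eyes.read_camera("wrist"))
E
```

```text
eef_pos: [492.5, -151.4, 73.2]
eef_pos: [501.1, -168.1, 73.4]
tip 62.40793890642328 227.43005330904217 [-179.9365    0.0139   41.342 ] [-0.2002 -0.1323  0.201 ] 14.575
[0.0072 0.013  0.0094]
net 0.57 [237.3  81. ] [ 55.4311 110.7957]
blob 1166 [40 58] [238.3  85.2] 54.2 112.1
blob 487 [24 26] [445.5  76.4] 55.0 1.1
blob 1260 [40 40] [238.4 209.1] 54.9 172.3
```

```bash
python3 -m handwheel '0.0072 0.013 0 0 0 0 0;0 0 0.005 0 0 0 0;0 0 0.004 0 0 0 0;0 0 0.0015 0 0 0 0;0 0 0 0 0 0 0;0 0 0 0 0 0 0' | grep eef; ./lt 2.5 && python3 -m handwheel '0 0 0.0007 0 0 0 0;0 0 0 0 0 0 0'|grep eef; ./lt 2.5 && python3 -m handwheel '0 0 0.0006 0 0 0 0;0 0 0 0 0 0 0'|grep eef; ./lt 2.5 && python3 -m handwheel '0 0 0.0006 0 0 0 0;0 0 0 0 0 0 0'|grep eef; ./lt 2.5 && python3 -m handwheel '0 0 0.0006 0 0 0 0;0 0 0 0 0 0 0'|grep eef; ./lt 2.5 && python3 -m handwheel '0 0 0.0006 0 0 0 0;0 0 0 0 0 0 0'|grep eef; ./lt 2.5 && python3 -m handwheel '0 0 0.0006 0 0 0 0;0 0 0 0 0 0 0'|grep eef; ./lt 2.5 && python3 -m handwheel '0 0 0.0006 0 0 0 0;0 0 0 0 0 0 0'|grep eef; ./lt 2.5 && python3 -m handwheel '0 0 0.0006 0 0 0 0;0 0 0 0 0 0 0'|grep eef; ./lt 2.5
```

```text
eef_pos: [515.6, -173.5, 63.4]
  F [0.3, 0.3, 0.1] z 63.36
eef_pos: [515.6, -173.5, 62.6]
  F [-0.1, 0.2, 0.1] z 62.62
eef_pos: [515.7, -173.6, 62.2]
  F [-0.5, 1.1, 1.0] z 62.16
eef_pos: [515.8, -173.6, 61.7]
  F [-1.3, -0.7, 2.8] z 61.67
  F [-1.3, -0.7, 2.8] z 61.67
  F [-1.3, -0.7, 2.8] z 61.67
  F [-1.3, -0.7, 2.8] z 61.67
  F [-1.3, -0.7, 2.8] z 61.67
  F [-1.3, -0.7, 2.8] z 61.67
```

```bash
python3 -m handwheel '0 0 0.0005 0 0 0 0;0 0 0 0 0 0 0'|grep eef; ./lt 8 && python3 -m handwheel '0 0 0.0004 0 0 0 0;0 0 0 0 0 0 0'|grep eef;  ./lt 8.5 && python3 -m handwheel '0 0 0.0003 0 0 0 0;0 0 0 0 0 0 0'|grep eef; ./lt 9 && python3 -m handwheel '0 0 0.0002 0 0 0 0;0 0 0 0 0 0 0'|grep eef; ./lt 9 && python3 -m handwheel '0 0 0.0002 0 0 0 0;0 0 0 0 0 0 0'|grep eef; ./lt 11 && python3 -m handwheel '0 -0.0041 0 0 0 4.3 0;0 -0.0041 0 0 0 4.3 0'|grep -E "eef|ori";./lt 8.5
python3 - <<'E'
from ang import *
p=eyes.read_camera("wrist"); allslots(p)
s,R=st();d=s["eef_pos"][:2]-C;print("tip",np.hypot(*d),np.degrees(np.arctan2(d[1],d[0])-YAW)%360,R.as_euler("xyz",True),s["contact_force"])
E
```

```text
eef_pos: [515.8, -173.6, 61.2]
  F [-1.0, 0.2, 4.0] z 61.22
eef_pos: [515.8, -173.6, 60.9]
  F [-2.1, 0.4, 5.7] z 60.88
eef_pos: [515.9, -173.7, 60.7]
  F [-1.8, 0.3, 4.9] z 60.72
eef_pos: [515.9, -173.7, 60.6]
  F [-2.2, 0.3, 6.6] z 60.62
eef_pos: [515.9, -173.7, 60.5]
  F [-1.6, 0.1, 6.6] z 60.5
eef_pos: [512.1, -168.6, 61.1]
orientation: [0.002, 0.959, 0.282, 0.002]
  F [0.4, -3.6, 4.1] z 61.08
net 0.78 [190.5 110.2] [ 54.4929 107.0049]
blob 546 [26 27] [409.4  87. ] 55.1 356.1
blob 1302 [39 62] [192.1 110.5] 53.9 106.8
blob 1363 [42 41] [201.9 239.1] 55.0 167.1
tip 54.01678977366627 233.74874610169525 [179.7814  -0.0846  32.8831] [ 0.5321 -2.6914  5.4833]
```

```bash
python3 -m handwheel '0 0 0.0005 0 0 0 0;0 0 0 0 0 0 0'|grep eef; ./lt 8 && python3 -m handwheel '0 0 0.0004 0 0 0 0;0 0 0 0 0 0 0'|grep eef;  ./lt 8.5 && python3 -m handwheel '0 0 0.0003 0 0 0 0;0 0 0 0 0 0 0'|grep eef; ./lt 9 && python3 -m handwheel '0 0 0.0002 0 0 0 0;0 0 0 0 0 0 0'|grep eef; ./lt 11 && python3 -m handwheel '0 -0.0041 0 0 0 4.3 0;0 -0.0041 0 0 0 4.3 0'|grep -E "eef";./lt 8.5
python3 - <<'E'
from ang import *
p=eyes.read_camera("wrist"); allslots(p)
s,R=st();d=s["eef_pos"][:2]-C;print("tip",np.hypot(*d),np.degrees(np.arctan2(d[1],d[0])-YAW)%360,R.as_euler("xyz",True),s["contact_force"])
E
```

```text
eef_pos: [511.8, -168.1, 60.5]
  F [1.2, -2.3, 6.6] z 60.52
eef_pos: [511.8, -168.2, 60.3]
  F [-0.1, -2.0, 7.1] z 60.3
eef_pos: [511.8, -168.2, 60.1]
  F [-0.5, -1.7, 8.3] z 60.11
eef_pos: [511.8, -168.3, 60.0]
  F [-0.6, -2.1, 9.1] z 60.0
eef_pos: [507.3, -161.9, 60.0]
  F [-2.2, -5.3, 8.8] z 60.0
net 0.84 [192.7 112.2] [53.2642 98.7473]
blob 551 [26 27] [410.7  87.1] 55.1 347.5
blob 1317 [40 63] [192.2 110.2] 53.8 98.1
blob 1377 [42 42] [201.7 239.5] 54.9 158.5
tip 53.92505027120307 225.16541503149682 [179.7977  -0.0009  24.3227] [-3.1235 -3.6182  9.0567]
```

```bash
./lt 11.5 && python3 -m handwheel '0 -0.0041 0 0 0 4.3 0;0 -0.0041 0 0 0 4.3 0;0 -0.0041 0 0 0 4.3 0'|grep -E "eef";./lt 11.5 && python3 -m handwheel '0 -0.0041 0 0 0 4.3 0;0 -0.0041 0 0 0 4.3 0;0 -0.0041 0 0 0 4.3 0'|grep eef; ./lt 11.5 && python3 -m handwheel '0 -0.0041 0 0 0 4.3 0;0 -0.0041 0 0 0 4.3 0;0 -0.0041 0 0 0 4.3 0'|grep eef; ./lt 8.5
python3 - <<'E'
from ang import *
p=eyes.read_camera("wrist"); allslots(p)
s,R=st();d=s["eef_pos"][:2]-C;print("tip",np.hypot(*d),np.degrees(np.arctan2(d[1],d[0])-YAW)%360,R.as_euler("xyz",True),s["contact_force"])
E
```

```text
F [-3.1, -3.6, 9.1] z 59.91
eef_pos: [501.9, -150.2, 59.6]
  F [-6.1, -4.8, 9.9] z 59.62
eef_pos: [499.7, -137.6, 59.4]
  F [-5.7, -3.4, 11.5] z 59.35
eef_pos: [500.6, -124.8, 59.1]
  F [-7.3, -2.2, 12.1] z 59.14
blob 418 [22 24] [314.7  16.7] 61.5 357.9
blob 393 [22 23] [294.7  54.3] 48.6 7.1
blob 390 [21 23] [334.2  54.7] 48.7 348.6
blob 1447 [43 43] [205.1 237.9] 54.7 117.9
blob 1202 [51 50] [421.1 241.9] 55.4 238.0
tip 52.81366783101777 183.86676505332397 [179.9206   0.2016 -14.3761] [-6.8659 -1.7398 12.3545]
```

```bash
python3 -m handwheel '0 0 -0.0003 0 0 0 0;-0.0007 0 -0.0001 0 0 0 0;-0.0007 0 0 0 0 1 0;0 0 0 0 0 1 0'|grep eef; ./lt 8.5; ./lt 11.5 && python3 -m handwheel '0 -0.0041 0 0 0 4.3 0;0 -0.0041 0 0 0 4.3 0'|grep -E "eef";./lt 8.5
python3 - <<'E'
from ang import *
p=eyes.read_camera("wrist"); allslots(p)
s,R=st();d=s["eef_pos"][:2]-C;print("tip",np.hypot(*d),np.degrees(np.arctan2(d[1],d[0])-YAW)%360,R.as_euler("xyz",True),s["contact_force"])
E
```

```text
eef_pos: [500.6, -124.5, 59.8]
  F [-2.6, -3.4, 9.5] z 59.81
  F [-2.6, -3.4, 9.5] z 59.81
eef_pos: [502.6, -116.5, 59.6]
  F [-5.0, -1.8, 10.1] z 59.59
blob 415 [22 24] [308.1  17.5] 61.5 348.4
blob 387 [21 23] [289.   55.3] 48.7 357.6
blob 1206 [52 51] [419.5 239.8] 55.4 228.6
blob 1441 [43 43] [204.1 240.3] 54.7 108.6
tip 52.83487134674364 174.63001052682523 [179.9455   0.0874 -24.9858] [-4.0806 -0.6258 10.1101]
```

```bash
./lt 11.5 && python3 -m handwheel '-0.0002 -0.0041 0 0 0 4.3 0;-0.0002 -0.0041 0 0 0 4.3 0;-0.0002 -0.0041 -0.0001 0 0 4.3 0'|grep -E "eef";./lt 11.5 && python3 -m handwheel '-0.0002 -0.0041 0 0 0 4.3 0;-0.0002 -0.0041 0 0 0 4.3 0;-0.0002 -0.0041 -0.0001 0 0 4.3 0'|grep eef; ./lt 11.5 && python3 -m handwheel '0 -0.0041 0 0 0 4.3 0;0 -0.0041 0 0 0 4.3 0'|grep eef; ./lt 8.5
python3 - <<'E'
from ang import *
p=eyes.read_camera("wrist"); allslots(p)
s,R=st();d=s["eef_pos"][:2]-C;print("tip",np.hypot(*d),np.degrees(np.arctan2(d[1],d[0])-YAW)%360,R.as_euler("xyz",True),s["contact_force"])
E
```

```text
F [-4.1, -0.6, 10.1] z 59.57
eef_pos: [508.0, -105.1, 59.6]
  F [-4.5, -1.4, 9.5] z 59.59
eef_pos: [515.8, -95.4, 59.6]
  F [-4.7, -0.7, 9.4] z 59.61
eef_pos: [522.2, -90.1, 59.5]
  F [-4.5, 1.4, 10.7] z 59.51
net 0.57 [200.7 107.1] [53.9803 12.1107]
blob 553 [26 27] [421.3  93.2] 55.1 261.5
blob 524 [26 26] [439.4 130.7] 55.4 243.9
blob 1166 [50 50] [421.5 242.3] 55.4 192.6
tip 52.72131041109587 138.33570683771828 [179.9409   0.1466 -59.4117] [-3.5501  1.8467 10.324 ]
```

```bash
./lt 11.8 && python3 -m handwheel '-0.0002 -0.0038 0 0 0 4.1 0;0 -0.0038 0 0 0 4.1 0;0 -0.0037 0 0 0 4 0;0 0 0 0 0 0 0'|grep eef; ./lt 9; python3 -m handwheel '0 0 -0.0005 0 0 0 0;0 0 -0.001 0 0 0 0;0 0 -0.004 0 0 0 0;0 0 -0.01 0 0 0 0;0 0 -0.03 0 0 0 0;0 0 -0.04 0 0 0 0;-0.02 0.02 -0.04 0 0 0 0;-0.02 0.02 -0.04 0 0 0 0;0 0 0 0 0 0 0;0 0 0 0 0 0 0'
python3 - <<'E'
from ang import *
p=eyes.read_camera("wrist"); allslots(p); cv2.imwrite("pics/w3.png",p["frame"])
for r in eyes.spot_point(p,"window")[:1]: print("win",r["position"],ray(p,r["position"],70),ang(p,r["position"],70))
s,R=st();print(R.as_euler("xyz",True))
E
```

```text
F [-3.6, 1.8, 10.3] z 59.6
eef_pos: [532.6, -84.4, 59.6]
  F [-3.6, 3.7, 10.1] z 59.64
t: 24.05
eef_pos: [482.1, -60.0, 223.9]
orientation: [0.0, 0.811, -0.585, -0.0]
contact_force: [-0.2, 0.5, -0.2]
finger_gap: 0.3
grip_force: 0.0
net 0.7 [209.   67.2] [ 55.6549 358.3347]
blob 324 [21 32] [210.3  69.7] 53.9 359.4
blob 121 [12 13] [325.6  63.6] 55.7 248.2
blob 117 [12 13] [335.6  83.8] 55.8 231.0
blob 271 [25 26] [328.2 145.3] 55.0 180.0
blob 390 [20 20] [269.6 177.4] 55.0 119.5
win [203.8, 64.6] [ 607.0565 -147.1729   70.    ] (np.float64(56.06446538152933), np.float64(358.708149380542))
[179.8362   0.1005 -71.6541]
```

View pics/w3.png

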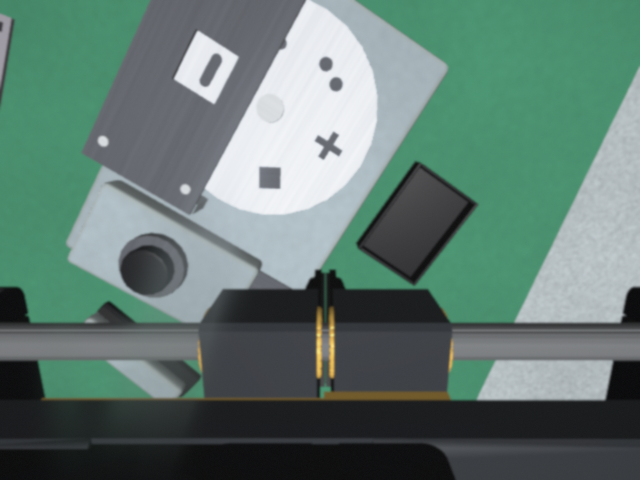

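```bash
python3 - <<'E'
from ang import *
p=eyes.read_camera("wrist")
c,s=np.cos(YAW),np.sin(YAW);T=[C[0]+20*c-163*s,C[1]+20*s+163*c];print(T)
for r in eyes.spot_point(p,"plunger_top")[:1]: print(r["p"],r["position"],[ray(p,r["position"],z)[:2] for z in(70,80,90)])
print(rel([T[0],T[1],110]))
E
```

```text
[np.float64(609.7572500722538), np.float64(20.97880141131637)]
0.87 [140.0, 273.9] [array([616.9298,  31.071 ]), array([613.4188,  26.1951]), array([609.9078,  21.3192])]
[-0.0366 -0.1471  0.1126]
```

```bash
python3 -m handwheel '-0.009 -0.037 0.01 0 0 0 0;-0.009 -0.037 0.02 0 0 0 0;-0.009 -0.037 0.02 0 0 0 0;-0.0096 -0.0361 0.02 0 0 0 0;0 0 0.02 0 0 0 0;0 0 0.015 0 0 0 0;0 0 0 0 0 0 0;0 0 0 0 0 0 0'|grep eef; ./lt 2
python3 - <<'E'
from h import *
print(rel([609.8,21,100]))
E
```

```text
eef_pos: [610.5, 20.5, 120.3]
  F [-0.7, 0.5, 0.1] z 120.34
[-0.0007  0.0005  0.0203]
```

```bash
python3 -m handwheel '0 0 0.01 0 0 0 0;0 0 0.01 0 0 0 0;0 0 0.003 0 0 0 0;0 0 0 0 0 0 0'|grep eef; ./lt 2 && python3 -m handwheel '0 0 0.003 0 0 0 0;0 0 0.001 0 0 0 0;0 0 0 0 0 0 0'|grep eef; ./lt 2 && python3 -m handwheel '0 0 0.002 0 0 0 0;0 0 0.002 0 0 0 0;0 0 0 0 0 0 0'|grep eef; ./lt 2 && python3 -m handwheel '0 0 0.002 0 0 0 0;0 0 0.002 0 0 0 0;0 0 0 0 0 0 0'|grep eef; ./lt 2 && python3 -m handwheel '0 0 0.002 0 0 0 0;0 0 0.002 0 0 0 0;0 0 0 0 0 0 0'|grep eef; ./lt 2
```

```text
eef_pos: [610.1, 21.0, 95.9]
  F [-0.2, 0.1, -0.0] z 95.91
eef_pos: [610.4, 21.0, 92.5]
  F [-0.6, 1.0, -0.7] z 92.46
eef_pos: [610.7, 21.0, 89.0]
  F [-1.7, 0.3, 3.4] z 88.99
  F [-1.7, 0.3, 3.4] z 88.99
  F [-1.7, 0.3, 3.4] z 88.99
```

```bash
python3 -m handwheel '0 0 0.002 0 0 0 0;0 0 0.002 0 0 0 0;0 0 0.002 0 0 0 0;0 0 0 0 0 0 0'|grep eef; ./lt 15 && python3 -m handwheel '0 0 0.0015 0 0 0 0;0 0 0 0 0 0 0'|grep eef; ./lt 15 && python3 -m handwheel '0 0 0.0015 0 0 0 0;0 0 0 0 0 0 0'|grep eef; ./lt 15 && python3 -m handwheel '0 0 0.0015 0 0 0 0;0 0 0 0 0 0 0'|grep eef; ./lt 15 && python3 -m handwheel '0 0 0.001 0 0 0 0;0 0 0 0 0 0 0'|grep eef; ./lt 15 && python3 -m handwheel '0 0 0.001 0 0 0 0;0 0 0 0 0 0 0'|grep eef; ./lt 15 && python3 -m handwheel '0 0 0.001 0 0 0 0;0 0 0 0 0 0 0'|grep eef; ./lt 15
```

```text
eef_pos: [610.7, 21.0, 83.4]
  F [-2.7, 0.4, 8.0] z 83.36
eef_pos: [610.8, 21.0, 82.1]
  F [-2.9, 0.6, 8.3] z 82.12
eef_pos: [610.7, 21.0, 80.8]
  F [-3.6, -0.3, 8.8] z 80.81
eef_pos: [610.8, 21.0, 80.2]
  F [-5.2, -0.5, 13.5] z 80.23
eef_pos: [610.8, 21.0, 80.1]
  F [-8.4, 0.6, 18.6] z 80.14
  F [-8.4, 0.6, 18.6] z 80.14
  F [-8.4, 0.6, 18.6] z 80.14
```

Bottomed out at z of about 80. I'll hold briefly, lift clear and check.

```bash
python3 -m handwheel '0 0 0 0 0 0 0;0 0 0 0 0 0 0;0 0 -0.006 0 0 0 0;0 0 -0.006 0 0 0 0;0 0 -0.02 0 0 0 0;0 0 -0.04 0 0 0 0;0.009 0.04 -0.04 0 0 0 0;0.009 0.04 -0.04 0 0 0 0;0.009 0.04 0 0 0 0 0;0 0 0 0 0 0 0'
python3 - <<'E'
from ang import *
p=eyes.read_camera("wrist"); allslots(p); cv2.imwrite("pics/w4.png",p["frame"])
for r in eyes.spot_point(p,"window")[:1]: print("win",r["position"],ang(p,r["position"],70))
E
```

```text
t: 29.3
eef_pos: [503.9, -43.3, 230.0]
orientation: [-0.0, 0.81, -0.586, 0.001]
contact_force: [0.3, -0.1, 0.0]
finger_gap: 0.4
grip_force: 0.0
net 0.64 [244.9  58.7] [ 53.9494 358.8662]
net 0.62 [359.2 134.4] [ 54.7816 179.6015]
blob 314 [21 32] [244.2  59.5] 54.1 359.7
blob 120 [12 13] [358.3  53.1] 55.5 248.3
blob 115 [11 13] [368.   72.9] 55.7 231.0
blob 263 [24 25] [359.8 134.2] 55.1 180.0
blob 378 [20 20] [301.4 166.1] 54.9 119.6
win [240.4, 55.6] (np.float64(54.88885166735664), np.float64(359.42584066930056))
```

View pics/w4.png

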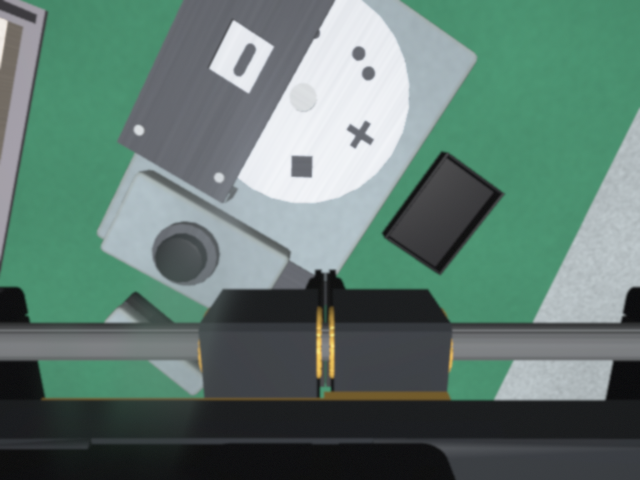

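The picture shows the slot at (244,60) inside the window centred near (241,57). The knob at (180,258) has the same offset from its collar as before the press, so it is up again. The gripper is clear of everything.

```bash
python3 -c "
from bench import bot
print(bot.finish_job())"
```

```text
the job is handed in; nothing more can be done
None
```

The job is handed in, with no verdict shown: the slot mark is within about 1 mm of the window's middle, the plunger was pressed to its stop and looked up again in the last picture, and the arm is clear; the wheel's total contact force briefly reached about 14 N, over the 12 N asked for but under the 16 N limit.

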